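# Roll the dust-cleaning roller over the mask plate

### The job

Clean the mask plate with the blue roller: pick up the paddle by its wooden handle, lay its flat rubber sole on top of the roller and, pressing lightly and steadily (about 10 N, the weight of a kilogram; not under 5 N on the plate and never over 18 N), roll the roller with it out of its resting dip and up across the dark plate, following by feel the slope of the plate, until it drops into the dip at the red stop bar. The roller must roll rather than slide and stay down on the bed, and only the paddle may touch it; do not let the paddle knock on the bed. Then set the paddle down flat on the bare bench, let it go, and leave the beaker, the vial and the loupe where they stand.

Things in the scene. Friction and masses are not known exactly. Their poses are not given: they have to be found in the camera images.
- bed: Cleaning bed, fixed: steel foot plate 130 x 230 mm (x, y) on the bench, origin at the centre of its underside, carrying a white deck 112 x 155 mm between grey side rails (12 mm high, 98 mm apart inside). The roller travels along bed +y, from the grey bar to the red bar (both 17 mm above the deck). The deck is hinged under the roller's start and its red end stands higher.
- deck_hinge (a point): Middle of the hinge line, in the deck's surface under the roller's start: at bed y = -49 mm, 18 mm above the bench; axes as the bed's. From here the deck rises towards the red bar by a slope that differs each time and is NOT given (0.03 to 0.19 rad: 3 to 18 mm up at the far dip). It is clamped and does not give under the hand.
- deck_profile (a point): The same point again, for the profile of the deck, as distances along the deck from here: grey bar's face at -18.5 mm; dip floor to 5 mm; bevel 2.4 mm up until 13 mm; flat dark mask plate until 85 mm; bevel 2.4 mm down until 93 mm; dip floor to the red bar's face at 113.5 mm. In the far dip the roller's centre comes to rest at about 95 to 98 mm.
- roller: Loose blue roller, diameter 32 mm, length 92 mm, about 0.16 kg, with a white index line. Origin: its centre; x along its axis (across the bed), z towards the white line, on top at the start. Starts in the dip by the grey bar: centre at about bed y = -51 mm, 34 mm above the bench. Rolling, it goes half as far as the paddle on top of it; let go on the plate it rolls back. It is hard.
- paddle: Loose hand paddle, 0.18 kg: flat plate 70 x 130 x 12 mm (x, y, z), white with a black rubber sole; in the middle of its top an upright wooden handle block 26 mm (x) by 36 mm (y) by 40 mm high, free on all sides. Origin: the handle's centre, 32 mm above the sole; the plate's top is 20 mm below it. Starts flat on the bench, z up.
- paddle_sole (a point): Centre of the paddle's flat sole (underside), 32 mm below the handle's centre; the sole reaches 35 mm either side in x and 65 mm either side in y.
- beaker: Glass beaker standing on the bench beyond the red end of the bed, 60 mm wide, 71 mm high; origin at the centre of its underside.
- vial: White sample vial standing on the bench, 21 mm wide, 52 mm high; origin at the centre of its underside.
- loupe: Black loupe standing on the bench, 41 mm wide, 38 mm high; origin at the centre of its underside.
Not all that is in view belongs to the job. Several things have the shape of the roller; the one meant has the colours described above. Of the things that look like the paddle, take the one that is farthest from the robot's base at the start.

How it is judged:
By the outcome, as a careful person would: the job done as asked, in the order asked, and still so for the second after the job is handed in, with the robot touching nothing.
It also fails if it takes over 70 s, if anything falls off the work surface, if the arm or the gripper's body presses on something with over 40 N, if the wrist force passes 120 N, or if a joint passes its speed limit or range.

### The arm

A 6-joint arm with a two-finger parallel gripper is mounted at the origin on a cart in front of the work surface, level with it; the furniture and walls round the work are solid. World frame = base frame: x ahead of the robot, y to its left, z up, the work surface at z = 0. Lengths are in mm, angles in degrees, forces in N, time in s.
With the tool pointing down it reaches from about 350 to 850 mm from the base axis. Payload 8.1 kg.
Tool frame: the origin (TCP) lies midway between the tips of the shut fingers; the grasp point (between the pads) lies 19 mm behind it; z points along the fingers, y is the line along which they close (so a half turn about z gives the same grasp; the last joint's range is limited). The gripper opens to 85 mm and grips with 20 to 120 N. Pads are 22 mm wide; open, the fingers measure 114 mm over their backs; the gripper's body (76 mm by 85 mm) begins 54 mm behind the grasp point. The pads swing forward as they close: fully open they stand 13 mm farther back than shut.
Start: joints at [-76.627, 7.471, 85.268, -0, 87.261, -4.893], TCP at [188.076, -569.765, 203.192] pointing down, gripper open.
Joint ranges: [-169.43, 169.43], [-51.17, 129.36], [1.28, 143.12], [-76.62, 256.62], [0, 156.53], [-152.29, 152.29]. Speed limits (degrees/s): [136.94, 136.94, 159.86, 180, 180, 180].

### API

Orientations are given as [roll, pitch, yaw] about the fixed x, y, z axes, in that order (R = Rz(yaw) Ry(pitch) Rx(roll)).
In Python, from bench import sense, snapshot, order, finder gives the robot as it stands.
- The arm moves only by the tool send_rows, never from a script. Its argument "steps" is a list of rows, each a list of 2 entries, a list of its own where there are three numbers: the shift along the world's x, y, z in units of 30 mm (1.0 is 30 mm), then the turn, a rotation vector about the world's x, y, z in rad. In form: [[[dx, dy, dz], [wx, wy, wz]], ...]. A call has 1 to 10 rows; each row is the pose to reach, as a shift and turn from the pose commanded when the call began; what a row does not reach only later rows make up. A row lasts 1/8 s, in which the tool goes at most 62.5 mm and 10.7 degrees, less where a joint would pass 70% of its speed; a pose out of reach is approached as far as the arm can. A call with a gripper value outside its range is refused whole. "fingers" is the closure, from 0 (fully open) to 1 (shut), set as the call begins (left out, the last holds). The fingers move at their own pace and stop on an object; "squeeze" is the grip in N (left out, the last holds). Time passes only in rows, so rows that repeat a pose let the fingers close. It gives the time, the measured TCP pose, the force, the opening and the grip force at its end, in the units of the state.
- sense(): the state, without advancing time (a new reading comes with each control period).
- snapshot(name): name is "side" or "top" or "wrist"; returns a dict with "img" (480x640x3 uint8, red, green, blue), "K" (3x3 intrinsics, pixels), "pose" (4x4, takes a point from camera to world coordinates). Camera axes: x right, y up, looking along -z (the intrinsics and any distortion apply to the point x, -y, -z); pixel columns grow to the right and rows downward; lengths in mm; the calibration is good to about 2 mm. A picture is of the moment at which its call begins. There is no depth.
- order.hand_in(): hands the job in; it is judged then, once.
Trained networks look in the newest picture that a camera, given by its name, has taken for a name from the list of things; names that differ only in an ending like _2 or _b are one class to them, and where a whole thing is asked for, a point or a joint stands for the part that bears it (a point fixed in the world has none). Each returns a list of dicts, best first, with "confidence" (0 to 1); they miss things now and then, are a little off and sometimes report something else, mostly with a low value. They report only what shows in the picture. A call takes as long as a camera call. They do not tell look-alikes from the thing itself.
- finder.find_in(label, camera): "box" ([left, top, width, height] as shares, 0 to 1, of the picture: columns of its width, rows of its height, round what is visible of it).
- finder.trace(label, camera): "mask" (480x640 bool, what is visible of it) and "box" ([left, top, width, height] as shares, 0 to 1, of the picture: columns of its width, rows of its height, round what is visible of it).
- finder.pinpoint(label, camera): "at" ([column, row] as shares, 0 to 1, of the picture: columns of its width, rows of its height: a listed point, or the origin of a listed thing).
The state is a dict: "time": time; "joint_pos": joint angles; "qd": joint speeds; "joint_efforts": joint torques, N m; "tool_pos": TCP position; "tcp_rot": TCP orientation; "ft_force": force on the tool from outside, world axes, zero at the start; "wrist_torque": the same for the moment, N m; "finger_gap": finger opening in mm; "grip_force": force on a finger pad.
Only numpy, scipy, OpenCV 4.12 (cv2) and the standard library are available. Lean on these libraries where they do the work, as an engineer would, in place of code of your own. Each camera call takes 0.05 s, during which the arm holds its last target. There are 200 camera calls.

## Working session

There is one attempt and no reset: what is moved stays moved. The work goes in short steps, Python scripts to look and compute and a tool call to move; the robot and the scene stay as the last step left them, time stands still between calls to the robot, and variables do not carry over. Pictures are saved under pics/ and viewed, at most 10 in all, crops included, and the job is handed in when it is done.

Besides the shell and the picture viewer there is one more tool, called after "Request:" as a command line: name --argument value ..., lists and objects as JSON in quotes. send_rows: Moves the arm, as the interface text tells. Its arguments: {"type":"object","properties":{"steps":{"type":"array"},"fingers":{"type":"number"},"squeeze":{"type":"number"}},"required":["steps"]}

```bash
mkdir -p pics; cat > h.py <<'E'
import numpy as np, cv2
from bench import sense, snapshot, order, finder
def snap(n,f=None):
    s=snapshot(n)
    if f: cv2.imwrite(f'pics/{f}.png',s['img'][:,:,::-1])
    return s
def ray(s,uv):
    K=np.array(s['K']);P=np.array(s['pose'])
    d=np.linalg.inv(K)@[uv[0],uv[1],1]; d=P[:3,:3]@[d[0],-d[1],-d[2]]
    return P[:3,3],d/np.linalg.norm(d)
def atz(s,uv,z):
    o,d=ray(s,uv); return o+d*(z-o[2])/d[2]
def tri(rs):
    A=np.zeros((3,3));b=np.zeros(3)
    for o,d in rs:
        M=np.eye(3)-np.outer(d,d);A+=M;b+=M@o
    return np.linalg.solve(A,b)
def proj(s,p):
    P=np.array(s['pose']);c=P[:3,:3].T@(np.array(p)-P[:3,3]);c=np.array([c[0],-c[1],-c[2]]);u=np.array(s['K'])@c;return u[:2]/u[2]
E
python3 - <<'E'
from h import *
a=snap('top','top0');b=snap('side','side0')
print(sense()['ft_force'],{k:v for k,v in a.items() if k not in('img','K','pose')})
im=np.hstack([cv2.resize(x['img'],(400,300)) for x in (a,b)])
for n,s in(('top',a),('side',b)):
  print(n,np.round(s['pose'],2).tolist(),np.round(s['K'],1).tolist())
  for l in ['bed','deck_hinge','roller','paddle','paddle_sole','beaker','vial','loupe']:
    for r in finder.pinpoint(l,n):
      uv=np.array(r['at'])*[640,480]; print(l,round(r['confidence'],2),uv.round(),atz(s,uv,{'roller':34,'paddle':32,'deck_hinge':18}.get(l,0)).round())
E
```

```text
[ 0.32437212 -0.09316205  0.24704442] {}
top [[0.02, 0.99, -0.16, 269.94], [-1.0, 0.02, 0.01, 20.95], [0.01, 0.16, 0.99, 1527.28], [0.0, 0.0, 0.0, 1.0]] [[603.9, 0.0, 322.9], [0.0, 603.9, 246.1], [0.0, 0.0, 1.0]]
bed 0.6 [285. 239.] [539. 106.   0.]
deck_hinge 0.64 [298. 234.] [549.  73.  18.]
deck_hinge 0.52 [177. 220.] [579. 381.  18.]
roller 0.97 [257. 308.] [360. 169.  34.]
roller 0.89 [328. 310.] [358.  -5.  34.]
roller 0.56 [302. 238.] [537.  62.  34.]
paddle 0.79 [396. 278.] [ 439. -175.   32.]
paddle 0.7 [471. 260.] [ 489. -362.   32.]
paddle_sole 0.84 [396. 277.] [ 445. -179.    0.]
paddle_sole 0.61 [469. 263.] [ 484. -366.    0.]
paddle_sole 0.3 [300. 238.] [541.  67.   0.]
paddle_sole 0.15 [468. 260.] [ 493. -363.    0.]
beaker 0.77 [175. 220.] [585. 391.   0.]
vial 0.46 [197. 280.] [430. 327.   0.]
loupe 0.61 [412. 201.] [ 644. -220.    0.]
side [[-0.9, 0.2, -0.38, 77.18], [-0.43, -0.43, 0.8, 872.29], [-0.01, 0.88, 0.47, 569.08], [0.0, 0.0, 0.0, 1.0]] [[491.0, 0.0, 330.4], [0.0, 491.0, 243.9], [0.0, 0.0, 1.0]]
bed 0.58 [287. 284.] [549. 109.   0.]
bed 0.34 [302. 265.] [558.  27.   0.]
deck_hinge 0.74 [300. 270.] [538.  73.  18.]
deck_hinge 0.74 [300. 269.] [540.  70.  18.]
roller 0.85 [356. 311.] [358. 184.  34.]
roller 0.83 [390. 275.] [345.  37.  34.]
roller 0.75 [305. 264.] [526.  71.  34.]
paddle 0.86 [392. 194.] [ 490. -388.   32.]
paddle 0.66 [381. 225.] [ 446. -184.   32.]
paddle_sole 0.66 [384. 236.] [ 440. -191.    0.]
paddle_sole 0.65 [390. 207.] [ 486. -373.    0.]
beaker 0.79 [188. 362.] [580. 396.   0.]
vial 0.65 [281. 360.] [438. 324.   0.]
loupe 0.46 [317. 218.] [ 642. -212.    0.]
```

View pics/top0.png

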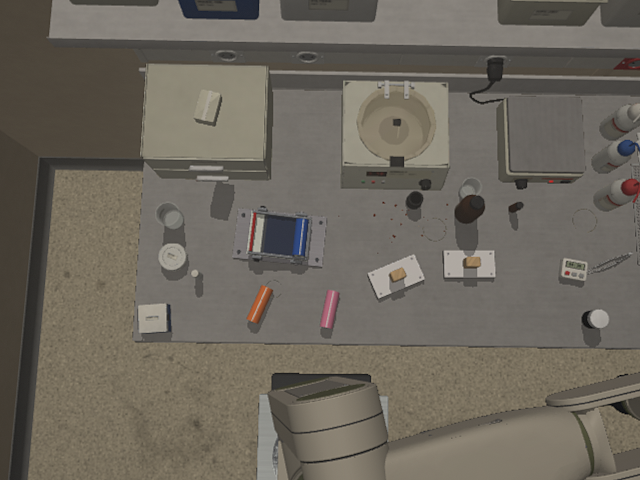

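View pics/side0.png

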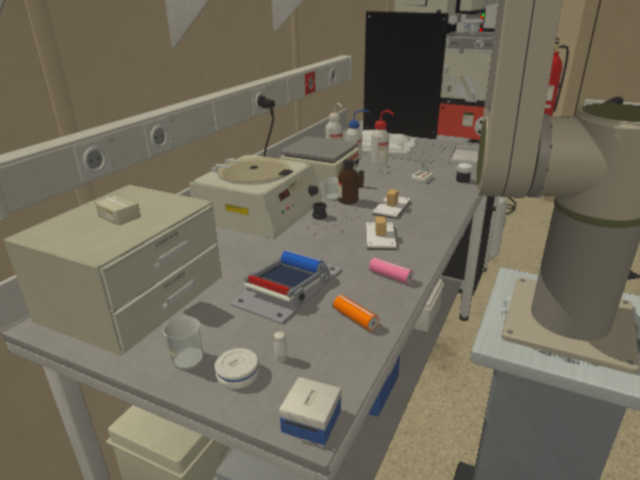

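The side view confirms the layout. These are the look-alikes, by top-view pixel:
- **Paddles:** (396,277) and (471,262). Their distances from the base are about 472 and 609 mm, so I take (471,262).
- **Rollers:** orange at (258,305), pink at (329,310), and blue at (302,238) in the bed. I take the blue one.

The red bar is towards world +y. Next I triangulate and check a close crop.

```bash
python3 - <<'E'
from h import *
a=snap('top');b=snap('side')
st=sense();print(np.round(st['tool_pos'],1),np.round(st['tcp_rot'],3))
near={'paddle':(487,-366,30),'paddle_sole':(487,-366,0),'deck_hinge':(543,72,18),'roller':(532,67,34),'bed':(545,110,0),'beaker':(582,393,0),'vial':(434,325,0),'loupe':(643,-216,0)}
for l,p in near.items():
  rs=[]
  for n,s in(('top',a),('side',b)):
    c=[np.array(r['at'])*[640,480] for r in finder.pinpoint(l,n)]
    q=proj(s,p); c=[x for x in c if np.hypot(*(x-q))<25]
    if c: rs.append(ray(s,min(c,key=lambda x:np.hypot(*(x-q)))))
  if len(rs)==2:print(l,tri(rs).round(1))
# yaw of paddle and bed foot plate from masks in top
for l,z,p in(('paddle',12,near['paddle']),('bed',5,near['bed']),('roller',50,near['roller'])):
  for r in finder.trace(l,'top'):
    m=r['mask'].astype(np.uint8);ys,xs=np.nonzero(m)
    if len(xs)<30 or np.hypot(*(np.array([xs.mean(),ys.mean()])-proj(a,p)))>25: continue
    rc=cv2.boxPoints(cv2.minAreaRect(np.c_[xs,ys].astype(np.float32)))
    w=np.array([atz(a,u,z)[:2] for u in rc]);print(l,round(r['confidence'],2),w.mean(0).round(1),[ (round(np.hypot(*(w[i+1]-w[i]))),round(np.degrees(np.arctan2(*(w[i+1]-w[i])[::-1])),1)) for i in range(2)])
im=a['img'];c1=cv2.resize(im[235:305,360:520],None,fx=4.5,fy=4.5,interpolation=2);c2=cv2.resize(b['img'][180:320,220:420],None,fx=3.6,fy=3.6,interpolation=2)[:270]
cv2.imwrite('pics/c1.png',c1[:,:,::-1])
E
```

```text
[ 188.1 -569.7  203.2] [-1.79999e+02 -1.00000e-03  1.82660e+01]
paddle [ 481.3 -358.2   43.2]
paddle_sole [ 479.4 -362.1    6.5]
deck_hinge [537.   75.2  22.7]
roller [532.1  67.4  34.2]
bed [540.8 114.3  -3. ]
beaker [583.2 393.3  -3. ]
vial [434.1 327.9   3.1]
loupe [ 637.6 -223.5    1.4]
paddle 0.94 [ 480.5 -361.1] [(130, np.float64(-89.0)), (67, np.float64(178.2))]
bed 0.92 [547.2 121.4] [(140, np.float64(-3.6)), (233, np.float64(-95.0))]
roller 0.77 [535.   66.5] [(96, np.float64(-5.7)), (34, np.float64(-96.3))]
```

View pics/c1.png

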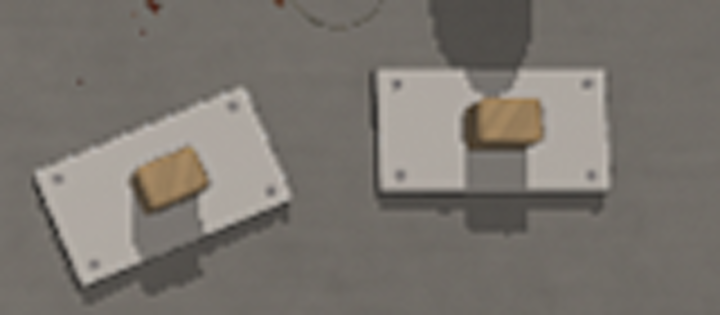

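The crop shows the chosen paddle at right, squared to the picture with a yaw of about 0. Its handle is at top-view pixel (473,262). Bed yaw is about -5°. Now I move above the paddle.

Request:
send_rows --steps '[[[2.0, 1.4, 0], [0, 0, -0.1]], [[4.0, 2.8, 0], [0, 0, -0.2]], [[6.0, 4.2, 0], [0, 0, -0.319]], [[8.0, 5.7, 0], [0, 0, -0.319]], [[9.7, 6.95, 0], [0, 0, -0.319]], [[9.7, 6.95, 0], [0, 0, -0.319]], [[9.7, 6.95, 0], [0, 0, -0.319]], [[9.7, 6.95, 0], [0, 0, -0.319]]]' --fingers 0 --squeeze 80

```text
time: 2.95
tool_pos: [478.8, -361.4, 203.1]
tcp_rot: [180.0, 0.0, 0.0]
ft_force: [-0.8, 0.2, -0.2]
finger_gap: 85.2
grip_force: 0.0
```

```bash
python3 - <<'E'
from h import *
s=snap('wrist','w1');print(np.round(s['pose'],2).tolist(),np.round(s['K'],1).tolist(),sense()['tcp_rot'],sense()['ft_force'])
for l,z in(('paddle',32),('paddle_sole',0)):
  for r in finder.pinpoint(l,'wrist'):
    uv=np.array(r['at'])*[640,480];print(l,r['confidence'],uv.round(),atz(s,uv,z).round(1))
for r in finder.trace('paddle','wrist'):
    ys,xs=np.nonzero(r['mask']);rc=cv2.boxPoints(cv2.minAreaRect(np.c_[xs,ys].astype(np.float32)));w=np.array([atz(s,u,12)[:2] for u in rc]);print(r['confidence'],rc.round().tolist(),w.mean(0).round(1),[ (round(np.hypot(*(w[i+1]-w[i]))),round(np.degrees(np.arctan2(*(w[i+1]-w[i])[::-1])),1)) for i in range(2)])
E
```

```text
[[-0.0, 0.96, 0.29, 553.48], [-1.0, -0.0, 0.0, -361.2], [0.0, -0.29, 0.96, 373.53], [0.0, 0.0, 0.0, 1.0]] [[367.7, 0.0, 314.2], [0.0, 367.7, 240.0], [0.0, 0.0, 1.0]] [ 1.79990577e+02  2.61673381e-02 -4.31206481e-02] [-0.59001717  0.2811945   0.58584583]
paddle 0.7 [317. 210.] [ 478.7 -364.2   32. ]
paddle 0.69 [126. 242.] [ 446.8 -177.9   32. ]
paddle_sole 0.74 [314. 204.] [ 477.9 -361.5    0. ]
paddle_sole 0.58 [141. 232.] [ 447.5 -178.2    0. ]
0.88 [[65.0, 228.0], [183.0, 175.0], [212.0, 240.0], [94.0, 293.0]] [ 447.2 -180.5] [(137, np.float64(-67.0)), (70, np.float64(-160.9))]
0.73 [[252.0, 166.0], [384.0, 164.0], [385.0, 235.0], [253.0, 237.0]] [ 482.6 -365.5] [(128, np.float64(-89.2)), (71, np.float64(-176.0))]
```

View pics/w1.png

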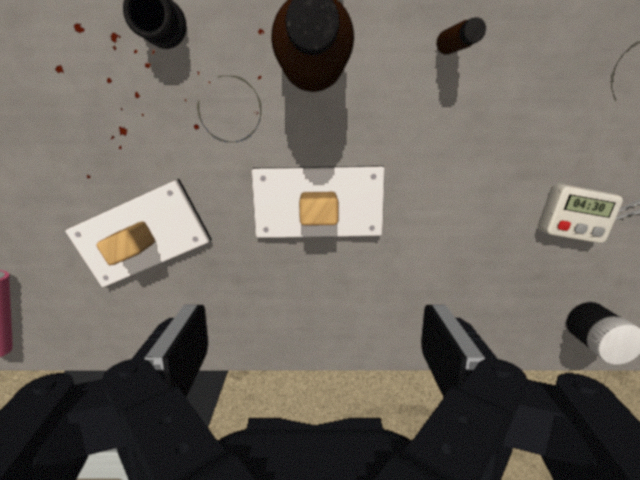

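The wrist view shows the chosen paddle's plate spanning (252,167) to (384,237) with its handle at (319,208). It lies at about (480,-363) with a yaw of about 0.9°. The bottle behind it is clear of the gripper, so I descend.

Request:
send_rows --steps '[[[0.04, -0.05, -1.3], [0, 0, 0.015]], [[0.04, -0.05, -2.6], [0, 0, 0.015]], [[0.04, -0.05, -3.9], [0, 0, 0.015]], [[0.04, -0.05, -4.8], [0, 0, 0.015]], [[0.04, -0.05, -5.5], [0, 0, 0.015]], [[0.04, -0.05, -6.0], [0, 0, 0.015]], [[0.04, -0.05, -6.23], [0, 0, 0.015]], [[0.04, -0.05, -6.23], [0, 0, 0.015]], [[0.04, -0.05, -6.23], [0, 0, 0.015]]]'

```text
time: 4.28
tool_pos: [481.0, -363.3, 17.4]
tcp_rot: [179.9, -0.1, 0.9]
ft_force: [0.7, 1.1, -0.4]
finger_gap: 85.5
grip_force: 0.0
```

Request:
send_rows --steps '[[[0, 0, 0], [0, 0, 0]], [[0, 0, 0], [0, 0, 0]], [[0, 0, 0], [0, 0, 0]], [[0, 0, 0], [0, 0, 0]], [[0, 0, 0], [0, 0, 0]], [[0, 0, 0], [0, 0, 0]], [[0, 0, 0], [0, 0, 0]], [[0, 0, 0], [0, 0, 0]]]' --fingers 1 --squeeze 80

```text
time: 5.28
tool_pos: [480.8, -363.3, 17.3]
tcp_rot: [179.9, -0.1, 0.8]
ft_force: [-0.9, -0.4, 6.4]
finger_gap: 33.0
grip_force: 80.2
```

```bash
python3 - <<'E'
from h import *
print(sense())
E
```

```text
{'time': 5.275, 'joint_pos': array([-4.19432404e+01,  1.70044397e+01,  9.45799649e+01, -2.29181335e-03,
        6.83295088e+01,  4.72077045e+01]), 'qd': array([ 0.00851629, -0.03924773, -0.01053923, -0.06592533, -0.00795719,
       -0.06100562]), 'joint_efforts': array([ 3.41149885e-02, -5.70513690e+01, -4.26068008e+01,  8.37551476e-02,
       -3.28481868e-01,  1.50776014e-02]), 'tool_pos': array([ 480.84223456, -363.2751398 ,   17.30369706]), 'tcp_rot': array([ 1.79939954e+02, -6.17244225e-02,  8.49932138e-01]), 'ft_force': array([-0.85432017, -0.44212271,  6.36132994]), 'wrist_torque': array([ 0.07299082,  0.19658276, -0.00347277]), 'grip_force': 80.22730350494385, 'finger_gap': 32.98796878417194}
```

Request:
send_rows --steps '[[[0, 0, 0.2], [0, 0, 0]], [[0, 0, 0.8], [0, 0, 0]], [[0, 0, 1.8], [0, 0, 0]], [[0, 0.0, 3.0], [0, 0, 0]], [[0, 0.3, 4.2], [0, 0, 0]], [[0, 1.2, 5.3], [0, 0, 0]], [[-0.1, 2.4, 6.0], [0, 0, 0]], [[-0.2, 3.7, 6.1], [0, 0, -0.03]], [[-0.3, 5.0, 6.1], [0, 0, -0.05]], [[-0.4, 6.3, 6.1], [0, 0, -0.05]]]'

```text
time: 6.52
tool_pos: [468.1, -172.6, 200.6]
tcp_rot: [180.0, -0.1, -2.0]
ft_force: [0.7, -0.4, -1.4]
finger_gap: 33.0
grip_force: 79.9
```

Request:
send_rows --steps '[[[-0.1, 1.3, 0], [0, 0, -0.01]], [[-0.2, 2.6, 0], [0, 0, -0.02]], [[-0.3, 3.9, 0], [0, 0, -0.03]], [[-0.4, 5.2, 0], [0, 0, -0.05]], [[-0.5, 6.5, 0], [0, 0, -0.05]], [[-0.6, 7.7, 0], [0, 0, -0.05]], [[-0.6, 8.7, 0], [0, 0, -0.05]], [[-0.6, 9.1, 0], [0, 0, -0.05]], [[-0.6, 9.1, 0], [0, 0, -0.05]], [[-0.6, 9.1, 0], [0, 0, -0.05]]]'

```text
time: 7.78
tool_pos: [450.4, 98.4, 199.5]
tcp_rot: [180.0, -0.0, -4.9]
ft_force: [0.5, -0.6, -1.3]
finger_gap: 33.3
grip_force: 79.9
```

```bash
python3 - <<'E'
from h import *
st=sense();print(st['tool_pos'].round(1),st['tcp_rot'].round(2),st['ft_force'].round(2),st['wrist_torque'].round(3),st['finger_gap'])
s=snap('wrist','w2')
np.save('w2.npy',{'K':s['K'],'pose':s['pose']},allow_pickle=True)
for l,z in(('roller',34),('deck_hinge',18),('bed',0)):
  for r in finder.pinpoint(l,'wrist'):
    uv=np.array(r['at'])*[640,480];print(l,round(r['confidence'],2),uv.round(),atz(s,uv,z).round(1))
for l,z in(('bed',5),('roller',34)):
 for r in finder.trace(l,'wrist'):
    ys,xs=np.nonzero(r['mask']);rc=cv2.boxPoints(cv2.minAreaRect(np.c_[xs,ys].astype(np.float32)));w=np.array([atz(s,u,z)[:2] for u in rc]);print(l,round(r['confidence'],2),rc.round().tolist(),w.mean(0).round(1),[ (round(np.hypot(*(w[i+1]-w[i]))),round(np.degrees(np.arctan2(*(w[i+1]-w[i])[::-1])),1)) for i in range(2)])
E
```

```text
[450.4  98.4 199.5] [ 1.7997e+02 -1.0000e-02 -4.9100e+00] [ 0.5  -0.61 -1.34] [ 0.043 -0.033  0.047] 33.265715981495894
roller 0.95 [344. 108.] [538.1  64.8  34. ]
roller 0.77 [426. 280.] [371.8  -6.2  34. ]
deck_hinge 0.94 [338. 109.] [538.8  68.9  18. ]
bed 0.9 [285. 110.] [543.  118.1   0. ]
roller 0.92 [[326.0, 46.0], [365.0, 46.0], [365.0, 166.0], [326.0, 166.0]] [537.7  63.7] [(32, np.float64(-95.0)), (97, np.float64(177.3))]
roller 0.91 [[430.0, 305.0], [443.0, 240.0], [452.0, 241.0], [439.0, 307.0]] [376.4 -20.6] [(69, np.float64(-10.0)), (9, np.float64(-106.6))]
```

View pics/w2.png

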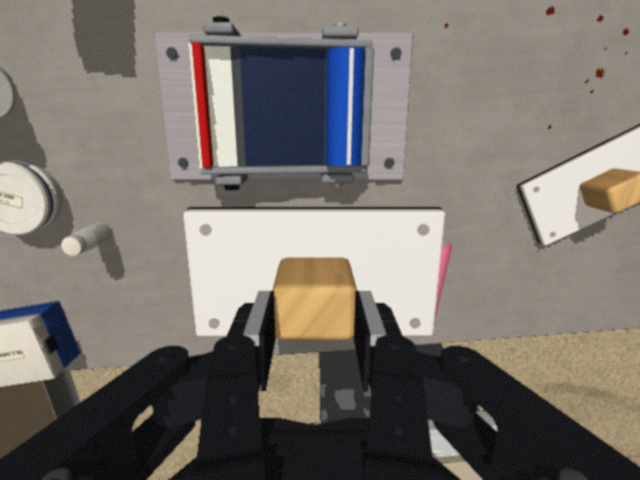

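The wrist view shows the paddle held squarely. The foot plate corners are at (156,33), (412,33), (403,179) and (169,180), the red bar is at column 200 and the blue roller at column 345. Now I fit the bed pose and a first slope estimate.

```bash
python3 - <<'E'
from h import *
from scipy.optimize import least_squares
w=snap('wrist');b=snap('side');a=snap('top')
T=5
c=np.array([atz(w,u,T)[:2] for u in [(156,33),(412,33),(403,179),(169,180)]]);print(c.round(1).tolist(),c.mean(0).round(1))
for i in range(4): d=c[(i+1)%4]-c[i];print(np.hypot(*d).round(1),np.degrees(np.arctan2(*d[::-1])).round(1))
rs=[];bl=[]
for n,s in(('wrist',w),('side',b),('top',a)):
  h=cv2.cvtColor(s['img'],cv2.COLOR_RGB2HSV);
  for nm,m,L,p0 in(('red',((h[...,0]<6)|(h[...,0]>174))&(h[...,1]>150)&(h[...,2]>80),rs,(548,184,40)),('blue',(h[...,0]>105)&(h[...,0]<122)&(h[...,1]>190)&(h[...,2]>100),bl,(535,66,40))):
    q=proj(s,p0);k,lab,stt,cen=cv2.connectedComponentsWithStats(m.astype(np.uint8))
    g=[i for i in range(1,k) if stt[i,4]>15 and np.hypot(*(cen[i]-q))<40]
    if g:
      i=max(g,key=lambda i:stt[i,4]);print(n,nm,q.round(),stt[i].tolist(),cen[i].round(1));L.append(ray(s,cen[i]))
      pts=np.argwhere(lab==i)[:,::-1].astype(np.float32);print(cv2.boxPoints(cv2.minAreaRect(pts)).round().tolist())
for L in(rs,bl):
  if len(L)>1: print(tri(L).round(1),tri(L[:2]).round(1))
E
```

```text
[[616.4, 224.8], [596.7, -0.9], [468.5, 9.2], [487.6, 239.5]] [542.3 118.1]
226.5 -95.0
128.6 175.5
231.1 85.2
129.6 -6.5
wrist red [204. 108.] [193, 42, 19, 126, 1126] [202.  103.5]
[[192.0, 42.0], [202.0, 41.0], [212.0, 167.0], [202.0, 168.0]]
wrist blue [344. 112.] [327, 47, 22, 118, 2281] [336.9 105.1]
[[325.0, 164.0], [328.0, 47.0], [348.0, 47.0], [345.0, 164.0]]
side red [268. 285.] [249, 276, 40, 18, 288] [268.2 284.3]
[[247.0, 281.0], [250.0, 275.0], [289.0, 288.0], [286.0, 294.0]]
[550.3 183.5  41.2] [550.3 183.5  41.2]
```

Request:
send_rows --steps '[[[0.5, -0.5, -0.2], [0, 0, 0]], [[1.2, -1.2, -0.8], [0.03, -0.003, 0]], [[1.9, -1.9, -1.6], [0.06, -0.005, 0]], [[2.5, -2.4, -2.4], [0.08, -0.007, 0]], [[2.78, -2.7, -3.1], [0.08, -0.007, 0]], [[2.78, -2.7, -3.5], [0.08, -0.007, 0]], [[2.78, -2.7, -3.8], [0.08, -0.007, 0]], [[2.78, -2.7, -4.0], [0.08, -0.007, 0]], [[2.78, -2.7, -4.0], [0.08, -0.007, 0]], [[2.78, -2.7, -4.0], [0.08, -0.007, 0]]]'

```text
time: 9.48
tool_pos: [534.1, 18.5, 80.1]
tcp_rot: [-175.4, -0.1, -4.9]
ft_force: [0.4, -0.4, -1.1]
finger_gap: 33.3
grip_force: 79.9
```

```bash
python3 - <<'E'
from h import *
f=[]
st=sense();print(st['tool_pos'].round(2),st['tcp_rot'].round(2),st['ft_force'].round(2),st['wrist_torque'].round(3))
s=snap('side','side1')
st=sense();print(st['tool_pos'].round(2),st['ft_force'].round(2),st['wrist_torque'].round(3))
cv2.imwrite('pics/s1c.png',cv2.resize(s['img'][180:330,200:400],(800,600),interpolation=2)[:,:,::-1])
E
```

```text
[534.13  18.48  80.09] [-1.754e+02 -8.000e-02 -4.850e+00] [ 0.37 -0.35 -1.14] [-0.063  0.012  0.068]
[534.18  18.41  80.12] [ 0.37 -0.51 -2.1 ] [-0.079  0.01  -0.037]
```

View pics/s1c.png

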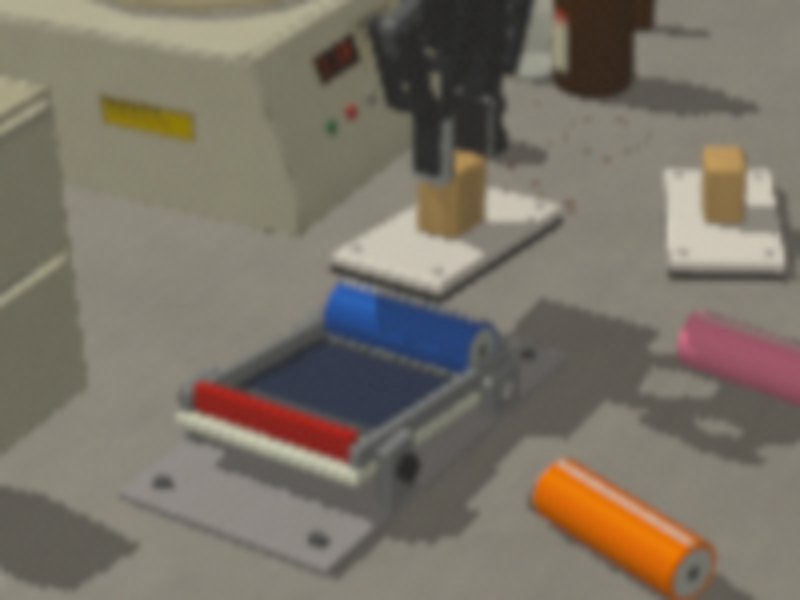

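The crop shows the paddle clear above the roller, its tilt leaning the right way, and the raised deck end at crop (178,413) to (360,472). I work out the deck height there.

```bash
python3 - <<'E'
from h import *
s=snap('side')
th=np.radians(-4.9);X=np.array([np.cos(th),np.sin(th),0]);Y=np.array([-np.sin(th),np.cos(th),0]);C=np.array([542.3,118.1,0])
def pl(c,bx):
  o,d=ray(s,(200+c[0]/4,180+c[1]/4)); t=(bx-(o-C)@X)/(d@X); p=o+d*t; return ((p-C)@Y).round(1),p[2].round(1)
print('foot',pl((333,575),-65),pl((122,493),65))
print('deck end',pl((360,472),-56),pl((178,413),56))
print('red top outer edge',pl((354,433),-49),pl((195,383),49))
print('roller end axis',pl((485,350),-46))
E
```

```text
foot (np.float64(110.0), np.float64(-1.8)) (np.float64(109.9), np.float64(0.2))
deck end (np.float64(71.8), np.float64(31.5)) (np.float64(72.7), np.float64(30.2))
red top outer edge (np.float64(65.4), np.float64(48.1)) (np.float64(65.5), np.float64(46.4))
roller end axis (np.float64(-60.5), np.float64(29.0))
```

Request:
send_rows --steps '[[[0, 0, -0.2], [0.01, -0.001, 0]], [[0, 0, -0.4], [0.02, -0.002, 0]], [[0, 0, -0.5], [0.02, -0.002, 0]], [[0, 0, -0.53], [0.02, -0.002, 0]], [[0, 0, -0.53], [0.02, -0.002, 0]], [[0, 0, -0.53], [0.02, -0.002, 0]]]'

```text
time: 10.32
tool_pos: [533.9, 18.3, 63.6]
tcp_rot: [-174.2, -0.0, -4.9]
ft_force: [-0.4, 0.3, -1.8]
finger_gap: 33.0
grip_force: 80.0
```

Request:
send_rows --steps '[[[0, 0, -0.02], [0, 0, 0]], [[0, 0, -0.02], [0, 0, 0]]]'

```text
time: 10.58
tool_pos: [533.7, 18.3, 62.8]
tcp_rot: [-174.2, -0.0, -4.9]
ft_force: [0.1, 0.3, -1.1]
finger_gap: 33.2
grip_force: 80.0
```

Request:
send_rows --steps '[[[0, 0, -0.015], [0, 0, 0]], [[0, 0, -0.015], [0, 0, 0]]]'

```text
time: 10.82
tool_pos: [533.6, 18.3, 62.3]
tcp_rot: [-174.2, -0.0, -4.9]
ft_force: [0.5, -0.2, -1.4]
finger_gap: 33.5
grip_force: 79.9
```

Request:
send_rows --steps '[[[0, 0, -0.01], [0, 0, 0]], [[0, 0, -0.01], [0, 0, 0]]]'

```text
time: 11.08
tool_pos: [533.7, 18.2, 62.2]
tcp_rot: [-174.2, -0.0, -4.9]
ft_force: [-0.5, -0.1, -0.2]
finger_gap: 33.1
grip_force: 80.1
```

Request:
send_rows --steps '[[[0, 0, -0.01], [0, 0, 0]], [[0, 0, -0.01], [0, 0, 0]]]'

```text
time: 11.32
tool_pos: [533.8, 18.2, 62.1]
tcp_rot: [-174.2, -0.0, -4.9]
ft_force: [-1.7, -1.1, 2.7]
finger_gap: 33.2
grip_force: 80.4
```

Request:
send_rows --steps '[[[0, 0, -0.01], [0, 0, 0]], [[0, 0, -0.01], [0, 0, 0]]]'

```text
time: 11.58
tool_pos: [533.9, 18.2, 61.9]
tcp_rot: [-174.2, -0.1, -4.9]
ft_force: [-3.0, -1.1, 4.7]
finger_gap: 33.0
grip_force: 80.7
```

Request:
send_rows --steps '[[[0, 0, -0.01], [0, 0, 0]], [[0, 0, -0.01], [0, 0, 0]]]'

```text
time: 11.82
tool_pos: [534.0, 18.2, 61.9]
tcp_rot: [-174.2, -0.1, -4.9]
ft_force: [-3.9, -0.6, 5.8]
finger_gap: 33.3
grip_force: 80.9
```

Request:
send_rows --steps '[[[-0.01, 0, -0.01], [0, 0, 0]], [[-0.01, 0, -0.01], [0, 0, 0]], [[-0.01, 0, -0.01], [0, 0, 0]]]'

```text
time: 12.2
tool_pos: [533.9, 18.2, 61.8]
tcp_rot: [-174.2, -0.1, -4.9]
ft_force: [-3.6, -1.3, 7.0]
finger_gap: 32.7
grip_force: 81.0
```

Request:
send_rows --steps '[[[0.003, 0.034, 0.0], [0, 0, 0]], [[0.009, 0.1, 0.007], [0, 0, 0]], [[0.015, 0.17, 0.014], [0, 0, 0]], [[0.021, 0.24, 0.021], [0, 0, 0]], [[0.021, 0.24, 0.021], [0, 0, 0]]]'

```text
time: 12.82
tool_pos: [534.7, 25.6, 62.6]
tcp_rot: [-174.2, -0.1, -4.9]
ft_force: [-4.0, 0.1, 8.5]
finger_gap: 32.8
grip_force: 81.2
```

Request:
send_rows --steps '[[[0.002, 0.066, 0.007], [0, 0, 0]], [[0.004, 0.102, 0.011], [0, 0, 0]], [[0.007, 0.168, 0.027], [0, 0, 0]], [[0.011, 0.234, 0.043], [0, 0, 0]]]'

```text
time: 13.32
tool_pos: [535.2, 31.9, 64.0]
tcp_rot: [-174.3, -0.1, -4.9]
ft_force: [-4.2, -2.9, 9.9]
finger_gap: 33.1
grip_force: 81.2
```

Request:
send_rows --steps '[[[0.003, 0.066, 0.015], [0, 0, 0]], [[0.007, 0.132, 0.031], [0, 0, 0]], [[0.013, 0.198, 0.048], [0, 0, 0]], [[0.018, 0.256, 0.063], [0, 0, 0]]]'

```text
time: 13.82
tool_pos: [535.8, 39.7, 66.0]
tcp_rot: [-174.3, -0.1, -4.9]
ft_force: [-3.2, -3.7, 10.4]
finger_gap: 33.3
grip_force: 81.3
```

Request:
send_rows --steps '[[[0.006, 0.076, 0.02], [0, 0, 0]], [[0.012, 0.152, 0.035], [0, 0, 0]], [[0.018, 0.232, 0.049], [0, 0, 0]], [[0.024, 0.308, 0.059], [0, 0, 0]]]'

```text
time: 14.32
tool_pos: [536.7, 49.2, 67.8]
tcp_rot: [-174.2, -0.2, -4.9]
ft_force: [-2.7, -1.5, 8.9]
finger_gap: 33.0
grip_force: 81.2
```

Request:
send_rows --steps '[[[0.008, 0.099, 0.0115], [0, 0, 0]], [[0.016, 0.199, 0.023], [0, 0, 0]], [[0.024, 0.298, 0.0345], [0, 0, 0]], [[0.032, 0.397, 0.046], [0, 0, 0]], [[0.04, 0.496, 0.0575], [0, 0, 0]]]'

```text
time: 14.95
tool_pos: [537.9, 64.2, 69.6]
tcp_rot: [-174.2, -0.2, -4.9]
ft_force: [-2.0, -1.5, 9.4]
finger_gap: 33.2
grip_force: 81.2
```

Request:
send_rows --steps '[[[0.008, 0.099, 0.012], [0, 0, 0]], [[0.016, 0.199, 0.0245], [0, 0, 0]], [[0.024, 0.298, 0.037], [0, 0, 0]], [[0.032, 0.397, 0.049], [0, 0, 0]], [[0.04, 0.496, 0.061], [0, 0, 0]], [[0.048, 0.596, 0.073], [0, 0, 0]]]'

```text
time: 15.7
tool_pos: [539.4, 82.1, 71.7]
tcp_rot: [-174.2, -0.2, -4.9]
ft_force: [-0.5, -0.4, 8.0]
finger_gap: 33.1
grip_force: 81.1
```

Request:
send_rows --steps '[[[0.008, 0.099, 0.0115], [0, 0, 0]], [[0.016, 0.199, 0.023], [0, 0, 0]], [[0.024, 0.298, 0.0345], [0, 0, 0]], [[0.032, 0.397, 0.046], [0, 0, 0]], [[0.04, 0.496, 0.0575], [0, 0, 0]], [[0.048, 0.596, 0.069], [0, 0, 0]]]'

```text
time: 16.45
tool_pos: [540.9, 100.0, 73.7]
tcp_rot: [-174.2, -0.2, -4.9]
ft_force: [-0.7, -1.8, 7.1]
finger_gap: 33.1
grip_force: 81.0
```

```bash
python3 - <<'E'
from h import *
s=snap('side','side2');st=sense();print(st['tool_pos'].round(2),st['ft_force'].round(2))
cv2.imwrite('pics/s2c.png',cv2.resize(s['img'][180:330,200:400],(800,600),interpolation=2)[:,:,::-1])
E
```

```text
[540.93 100.36  73.74] [-0.18 -0.36  7.04]
```

View pics/s2c.png

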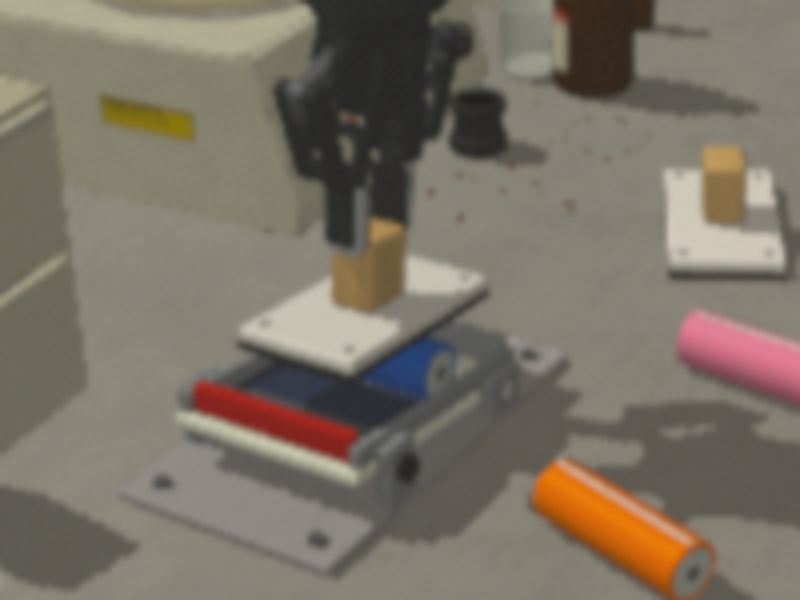

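The roller, at crop (425,368), has rolled to mid-plate under the paddle. Force is slightly low at about 8.5 N, so I ease it back up.

Request:
send_rows --steps '[[[0.008, 0.099, 0.009], [0, 0, 0]], [[0.016, 0.199, 0.018], [0, 0, 0]], [[0.024, 0.298, 0.028], [0, 0, 0]], [[0.032, 0.397, 0.039], [0, 0, 0]], [[0.04, 0.496, 0.05], [0, 0, 0]], [[0.048, 0.596, 0.061], [0, 0, 0]]]'

```text
time: 17.25
tool_pos: [542.5, 117.9, 75.7]
tcp_rot: [-174.2, -0.2, -4.9]
ft_force: [-0.5, 0.2, 8.2]
finger_gap: 32.8
grip_force: 81.1
```

Request:
send_rows --steps '[[[0.008, 0.099, 0.0113], [0, 0, 0]], [[0.016, 0.199, 0.0226], [0, 0, 0]], [[0.024, 0.298, 0.034], [0, 0, 0]], [[0.032, 0.397, 0.045], [0, 0, 0]], [[0.04, 0.496, 0.0565], [0, 0, 0]], [[0.048, 0.596, 0.068], [0, 0, 0]]]'

```text
time: 18.0
tool_pos: [544.0, 135.8, 77.7]
tcp_rot: [-174.2, -0.2, -4.9]
ft_force: [0.4, -0.7, 7.8]
finger_gap: 33.0
grip_force: 81.0
```

Request:
send_rows --steps '[[[0.008, 0.099, 0.0113], [0, 0, 0]], [[0.016, 0.199, 0.0226], [0, 0, 0]], [[0.024, 0.298, 0.034], [0, 0, 0]], [[0.032, 0.397, 0.045], [0, 0, 0]], [[0.04, 0.496, 0.0565], [0, 0, 0]]]'

```text
time: 18.62
tool_pos: [545.2, 150.6, 79.3]
tcp_rot: [-174.2, -0.2, -4.9]
ft_force: [0.0, -1.3, 6.6]
finger_gap: 33.4
grip_force: 80.9
```

Request:
send_rows --steps '[[[0.008, 0.099, 0.006], [0, 0, 0]], [[0.016, 0.199, 0.014], [0, 0, 0]], [[0.024, 0.298, 0.024], [0, 0, 0]], [[0.032, 0.397, 0.035], [0, 0, 0]], [[0.04, 0.496, 0.046], [0, 0, 0]]]'

```text
time: 19.25
tool_pos: [546.5, 165.5, 80.9]
tcp_rot: [-174.2, -0.2, -4.9]
ft_force: [0.2, -2.0, 7.7]
finger_gap: 32.8
grip_force: 81.0
```

Request:
send_rows --steps '[[[0.008, 0.099, 0.011], [0, 0, 0]], [[0.016, 0.199, 0.022], [0, 0, 0]], [[0.024, 0.298, 0.033], [0, 0, 0]], [[0.032, 0.397, 0.044], [0, 0, 0]]]'

```text
time: 19.75
tool_pos: [547.5, 177.5, 82.2]
tcp_rot: [-174.2, -0.2, -4.9]
ft_force: [1.4, -1.6, 6.7]
finger_gap: 32.9
grip_force: 81.0
```

Request:
send_rows --steps '[[[0.008, 0.099, 0.005], [0, 0, 0]], [[0.016, 0.199, 0.014], [0, 0, 0]], [[0.024, 0.298, 0.024], [0, 0, 0]], [[0.029, 0.364, 0.031], [0, 0, 0]]]'

```text
time: 20.25
tool_pos: [548.5, 188.4, 83.3]
tcp_rot: [-174.2, -0.2, -4.9]
ft_force: [0.6, -2.2, 7.3]
finger_gap: 33.3
grip_force: 81.1
```

```bash
python3 - <<'E'
from h import *
s=snap('side','side3');st=sense();print(st['tool_pos'].round(2),st['ft_force'].round(2))
cv2.imwrite('pics/s3c.png',cv2.resize(s['img'][210:315,230:370],(800,600),interpolation=2)[:,:,::-1])
E
```

```text
[548.48 188.68  83.31] [ 0.32 -1.    8.12]
```

View pics/s3c.png

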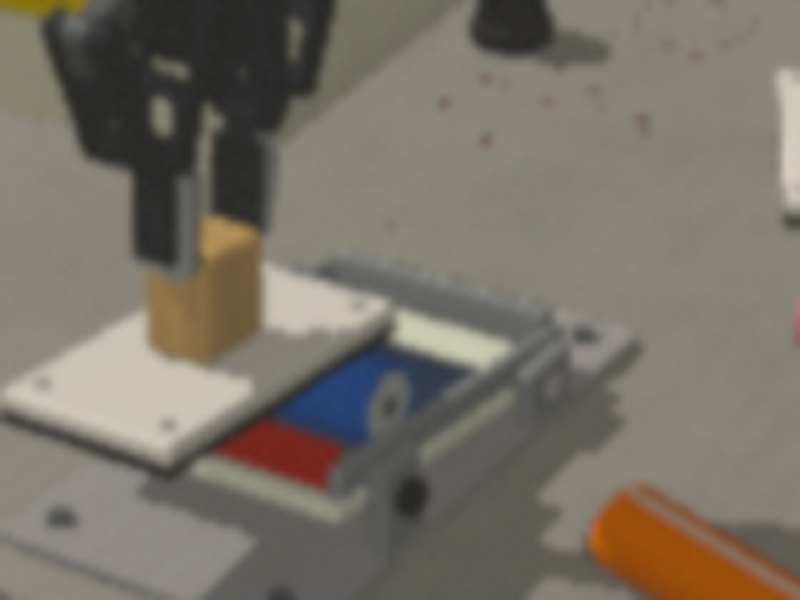

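The roller end, at crop (390,400), is close before the far bevel. I go on in small steps and feel for the drop.

Request:
send_rows --steps '[[[0.005, 0.066, 0.005], [0, 0, 0]], [[0.01, 0.132, 0.012], [0, 0, 0]], [[0.015, 0.198, 0.018], [0, 0, 0]], [[0.02, 0.264, 0.021], [0, 0, 0]]]'

```text
time: 20.8
tool_pos: [549.2, 196.5, 84.0]
tcp_rot: [-174.2, -0.2, -4.9]
ft_force: [0.3, -0.2, 6.5]
finger_gap: 32.8
grip_force: 81.0
```

Request:
send_rows --steps '[[[0.006, 0.07, -0.003], [0, 0, 0]], [[0.012, 0.142, -0.008], [0, 0, 0]], [[0.017, 0.21, -0.012], [0, 0, 0]]]'

```text
time: 21.18
tool_pos: [549.8, 203.0, 83.9]
tcp_rot: [-174.2, -0.3, -4.9]
ft_force: [0.7, 0.3, 9.8]
finger_gap: 33.3
grip_force: 81.2
```

Request:
send_rows --steps '[[[0.006, 0.066, 0.001], [0, 0, 0]], [[0.011, 0.132, 0.0], [0, 0, 0]]]'

```text
time: 21.42
tool_pos: [550.1, 207.0, 83.8]
tcp_rot: [-174.2, -0.3, -4.9]
ft_force: [0.4, 0.6, 8.2]
finger_gap: 33.0
grip_force: 81.1
```

Request:
send_rows --steps '[[[0.006, 0.066, -0.003], [0, 0, 0]], [[0.011, 0.132, -0.006], [0, 0, 0]], [[0.016, 0.198, -0.009], [0, 0, 0]]]'

```text
time: 21.8
tool_pos: [550.6, 212.9, 83.5]
tcp_rot: [-174.2, -0.3, -4.9]
ft_force: [1.7, 1.0, 8.0]
finger_gap: 33.1
grip_force: 81.1
```

Request:
send_rows --steps '[[[0.006, 0.066, -0.002], [0, 0, 0]], [[0.011, 0.132, -0.004], [0, 0, 0]]]'

```text
time: 22.05
tool_pos: [550.9, 216.5, 83.6]
tcp_rot: [-174.2, -0.3, -4.9]
ft_force: [-0.8, -1.5, 11.6]
finger_gap: 32.7
grip_force: 81.4
```

```bash
python3 - <<'E'
from h import *
s=snap('side','side4');st=sense();print(st['tool_pos'].round(2),st['ft_force'].round(2))
cv2.imwrite('pics/s4c.png',cv2.resize(s['img'][235:310,240:340],(800,600),interpolation=2)[:,:,::-1])
E
```

```text
[550.96 216.71  83.62] [-0.89 -1.74 10.31]
```

View pics/s4c.png

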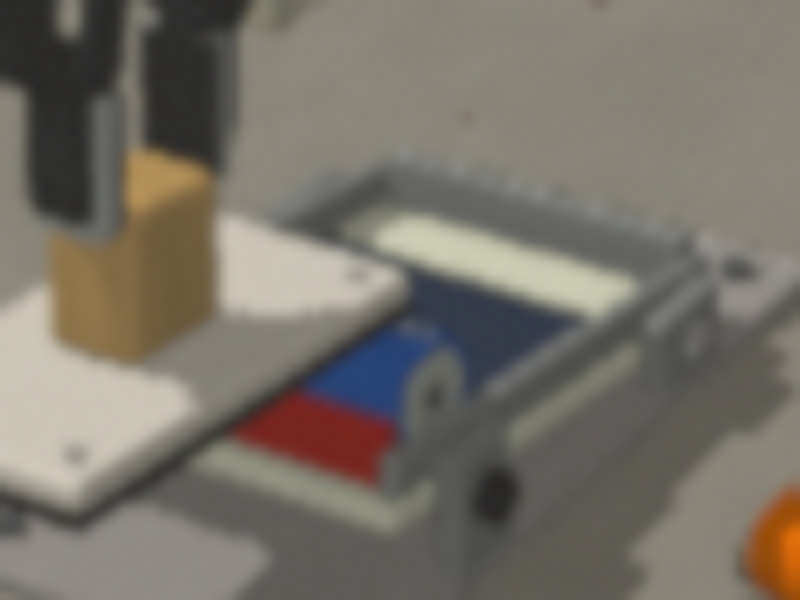

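The roller is down in the far dip against the red bar at crop (435,385). Its index line is back near the top, so it has rolled about one full turn. I lift the paddle off.

Request:
send_rows --steps '[[[0.003, 0.033, 0.006], [0, 0, 0]], [[0.003, 0.033, 0.03], [0, 0, 0]], [[0.003, 0.033, 0.08], [0, 0, 0]], [[0.003, 0.02, 0.3], [0, 0, 0]], [[0.003, 0.0, 0.8], [0, 0, 0]], [[0, 0, 1.6], [0, 0, 0]], [[0, -0.4, 2.6], [-0.03, 0.003, 0]], [[-0.1, -1.2, 3.4], [-0.06, 0.006, 0]], [[-0.2, -2.2, 3.8], [-0.1, 0.009, 0]], [[-0.3, -3.4, 3.8], [-0.1, 0.009, 0]]]'

```text
time: 23.35
tool_pos: [540.8, 114.7, 198.1]
tcp_rot: [-180.0, -0.2, -4.8]
ft_force: [1.0, -0.1, -1.9]
finger_gap: 32.6
grip_force: 80.0
```

```bash
python3 - <<'E'
from h import *
s=snap('side');st=sense();print(st['tool_pos'].round(2),st['tcp_rot'].round(2),st['ft_force'].round(2))
cv2.imwrite('pics/s5c.png',cv2.resize(s['img'][230:320,230:350],(800,600),interpolation=2)[:,:,::-1])
E
```

```text
[540.26 110.19 197.18] [ 1.7986e+02 -1.0000e-01 -4.9100e+00] [ 2.55 -2.99 -2.56]
```

View pics/s5c.png

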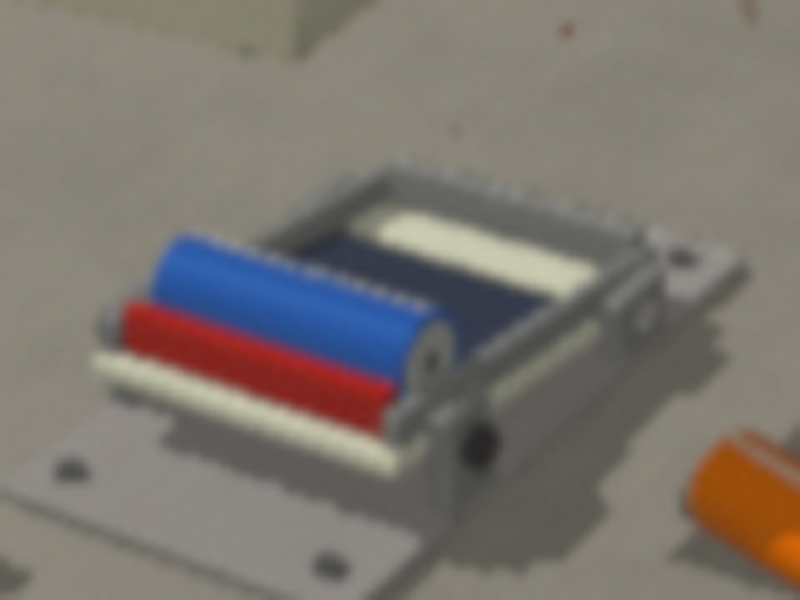

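The roller sits in the far dip at the red bar, at crop (300,300), and stays there. Now I take the paddle back to its bare patch of bench.

Request:
send_rows --steps '[[[-0.1, -0.8, 0], [0, 0, 0]], [[-0.3, -2.0, 0], [0, 0, 0]], [[-0.5, -3.3, 0], [0, 0, 0]], [[-0.7, -4.6, 0], [0, 0, 0]], [[-0.9, -5.9, 0], [0, 0, 0]], [[-1.1, -7.2, 0], [0, 0, 0]], [[-1.3, -8.5, 0], [0, 0, 0]], [[-1.5, -9.8, 0], [0, 0, 0]], [[-1.6, -11.0, 0], [0, 0, 0]], [[-1.7, -12.2, 0], [0, 0, 0]]]'

```text
time: 24.65
tool_pos: [488.8, -252.6, 196.2]
tcp_rot: [-180.0, -0.0, -4.9]
ft_force: [0.1, 0.3, -1.6]
finger_gap: 33.6
grip_force: 80.2
```

Request:
send_rows --steps '[[[-0.1, -1.2, 0], [0, 0, 0]], [[-0.2, -2.2, -0.2], [0, 0, 0]], [[-0.25, -3.0, -1.0], [0, 0, 0]], [[-0.3, -3.4, -2.0], [0, 0, 0]], [[-0.3, -3.5, -3.0], [0, 0, 0]], [[-0.3, -3.5, -4.0], [0, 0, 0]], [[-0.3, -3.5, -4.6], [0, 0, 0]], [[-0.3, -3.5, -4.9], [0, 0, 0]], [[-0.3, -3.5, -4.9], [0, 0, 0]], [[-0.3, -3.5, -4.9], [0, 0, 0]]]'

```text
time: 25.9
tool_pos: [480.9, -357.2, 49.9]
tcp_rot: [179.9, -0.1, -4.9]
ft_force: [-0.4, -0.1, -1.7]
finger_gap: 33.1
grip_force: 80.2
```

```bash
python3 - <<'E'
from h import *
st=sense();print(st['tool_pos'].round(2),st['tcp_rot'].round(2),st['ft_force'].round(2))
E
```

```text
[ 480.88 -357.17   49.94] [ 1.7993e+02 -1.0000e-01 -4.8700e+00] [-0.4  -0.06 -1.68]
```

Request:
send_rows --steps '[[[0, 0, -0.3], [0, 0, 0]], [[0, 0, -0.6], [0, 0, 0]], [[0, 0, -0.85], [0, 0, 0]], [[0, 0, -1.0], [0, 0, 0]], [[0, 0, -1.04], [0, 0, 0]], [[0, 0, -1.04], [0, 0, 0]]]'

```text
time: 26.65
tool_pos: [480.1, -356.6, 17.4]
tcp_rot: [180.0, -0.0, -4.9]
ft_force: [0.1, 0.1, -1.6]
finger_gap: 33.1
grip_force: 80.3
```

Request:
send_rows --steps '[[[0, 0, -0.01], [0, 0, 0]], [[0, 0, -0.02], [0, 0, 0]], [[0, 0, -0.03], [0, 0, 0]], [[0, 0, -0.03], [0, 0, 0]]]'

```text
time: 27.15
tool_pos: [480.2, -356.7, 17.3]
tcp_rot: [180.0, -0.0, -4.9]
ft_force: [-3.7, 3.9, 8.5]
finger_gap: 32.8
grip_force: 81.3
```

On the bench. I ease off the pressure slightly, open the fingers and lift.

Request:
send_rows --steps '[[[0, 0, 0.02], [0, 0, 0]], [[0, 0, 0.02], [0, 0, 0]]]'

```text
time: 27.4
tool_pos: [480.2, -356.7, 17.3]
tcp_rot: [180.0, -0.0, -4.9]
ft_force: [-3.5, 2.9, 4.8]
finger_gap: 33.1
grip_force: 81.0
```

Request:
send_rows --steps '[[[0, 0, 0], [0, 0, 0]], [[0, 0, 0], [0, 0, 0]], [[0, 0, 0], [0, 0, 0]], [[0, 0, 0], [0, 0, 0]], [[0, 0, 0], [0, 0, 0]], [[0, 0, 0], [0, 0, 0]], [[0, 0, 0], [0, 0, 0]], [[0, 0, 0], [0, 0, 0]]]' --fingers 0

```text
time: 28.4
tool_pos: [480.0, -356.6, 17.0]
tcp_rot: [180.0, 0.0, -4.9]
ft_force: [0.1, 1.3, 0.7]
finger_gap: 85.6
grip_force: 0.0
```

Request:
send_rows --steps '[[[0, 0, 0.3], [0, 0, 0]], [[0, 0, 1.0], [0, 0, 0]], [[0, 0, 2.0], [0, 0, 0]], [[0, 0, 3.2], [0, 0, 0]], [[0, 0, 4.4], [0, 0, 0]], [[0, 0, 5.4], [0, 0, 0]], [[0, 0, 6.0], [0, 0, 0]], [[0, 0, 6.0], [0, 0, 0]], [[0, 0, 6.0], [0, 0, 0]]]'

```text
time: 29.52
tool_pos: [479.5, -356.1, 195.6]
tcp_rot: [-179.9, 0.1, -4.9]
ft_force: [-0.1, -0.4, 0.3]
finger_gap: 85.4
grip_force: 0.0
```

```bash
python3 - <<'E'
from h import *
st=sense();print(st['tool_pos'].round(1),st['ft_force'].round(2),st['finger_gap'])
v={n:snap(n) for n in('top','side','wrist')}
for l,z in(('paddle',32),('paddle_sole',0),('roller',48),('beaker',0),('vial',0),('loupe',0)):
  for n in v:
    print(l,n,[(round(r['confidence'],2),atz(v[n],np.array(r['at'])*[640,480],z).round().tolist()) for r in finder.pinpoint(l,n)])
E
```

```text
[ 479.5 -356.1  195.6] [-0.07 -0.4   0.32] 85.36851007930224
paddle top [(0.93, [438.0, -177.0, 32.0]), (0.56, [487.0, -351.0, 32.0])]
paddle side [(0.7, [488.0, -360.0, 32.0]), (0.68, [442.0, -183.0, 32.0])]
paddle wrist [(0.97, [481.0, -358.0, 32.0]), (0.87, [446.0, -179.0, 32.0])]
paddle_sole top [(0.72, [643.0, -222.0, 0.0]), (0.65, [446.0, -177.0, 0.0])]
paddle_sole side [(0.84, [435.0, -182.0, 0.0]), (0.73, [483.0, -355.0, 0.0])]
paddle_sole wrist [(0.74, [480.0, -356.0, 0.0]), (0.56, [448.0, -180.0, 0.0])]
roller top [(0.89, [359.0, 165.0, 48.0]), (0.86, [358.0, -10.0, 48.0]), (0.61, [547.0, 167.0, 48.0])]
roller side [(0.69, [347.0, 206.0, 48.0]), (0.64, [336.0, 52.0, 48.0])]
roller wrist [(0.77, [381.0, -44.0, 48.0])]
beaker top [(0.63, [583.0, 399.0, 0.0]), (0.43, [553.0, 170.0, 0.0]), (0.33, [489.0, -357.0, 0.0])]
beaker side [(0.78, [578.0, 401.0, 0.0])]
beaker wrist []
vial top [(0.47, [431.0, 331.0, 0.0])]
vial side [(0.89, [440.0, 326.0, 0.0])]
vial wrist []
loupe top [(0.78, [638.0, -224.0, 0.0])]
loupe side [(0.69, [645.0, -221.0, 0.0])]
loupe wrist [(0.56, [644.0, -228.0, 0.0])]
```

The roller is at about (547,167), which is 97 mm along from the hinge. The paddle lies on the bench and the other things are unmoved.

```bash
python3 -c "
from bench import order
print(order.hand_in())"
```

```text
the job is handed in; nothing more can be done
None
```

The job is handed in: the roller was rolled across the plate into the dip at the red bar with roughly 8–13 N measured on it (read at the end of each move). The paddle is flat on the bench and let go, and the beaker, vial and loupe show no measurable change of place.

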